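# Load a second label roll on the splined spindle and hold it down

### The job

Load the roll stand: lay the flat separator sheet over the spindle onto the roll already there and let go of it, then put the loose roll on the spindle, turning it until the slots of its core mesh with the spindle's ribs, and slide it fully down onto the sheet. Push the stack down until the spring plate under it is at its stop and finish holding it there, fingers still on the roll and pressing. Leave the two jars and the tape roll behind the work where they stand.

Things in the scene. Friction and masses are not known exactly. Their poses are not given: they have to be found in the camera images.
- stand: Fixed roll stand: round grey foot 100 mm across; upright steel spindle: core 22 mm across, tapered nose up to 96 mm over the table; four ribs along the stand's +x, -x, +y, -y axes, 6 mm wide, reaching 16 mm from the axis, flat tops 85 mm over the table. A spring plate round it carries a first paper roll, 64 mm across. Origin: on the spindle's axis at table height, z up.
- roll_seat (a point): Centre of the flat top of the first roll on the stand (on the spindle's axis; 60 mm above the table when unloaded); it goes down with the spring plate. Axes as the stand's.
- press_plate (a joint): How far the spring plate, with the first roll on it, is pushed down, in m: 0 when up, 0.012 at its stop. The weight of the sheet and the loose roll moves it under 2 mm; reaching the stop takes about 11 N more. It springs up again when let go.
- sheet: Loose flat separator sheet, stiff black plastic: 64 mm square, 5 mm thick, a round hole 40 mm across in the middle. On its +x side a tongue 26 mm wide runs out to 65 mm from the hole's centre and carries an upright grip lug. About 50 g. Starts flat on the table, goes on the spindle at any yaw. Origin: centre of the hole, at the underside; z up.
- sheet_lug (a point): Top of the sheet's grip lug: 24 mm long (along the sheet's x), 12 mm thick (along its y; grip it across this), 51 mm from the hole's centre, its top 21 mm above the sheet's underside. Axes as the sheet's.
- roll: Loose paper roll, upright: paper 64 mm across, 24 mm high; above it the bare grey core, a collar 42 mm across up to 54 mm height, good to grip. Its bore runs right through: four teeth ending 12.5 mm from the axis, between them four slots along the roll's +x, -x, +y, -y axes (1.5 mm play each side of a rib; any quarter turn fits). About 180 g. Origin: centre of its underside, z up.
- pickle_jar: Bystander: tall glass jar with a white lid, 68 mm across, 122 mm high, on the right behind the work. Origin: centre of its underside.
- peach_jar: Bystander: small jar with a cream lid, 60 mm across, 92 mm high, on the right behind the work. Origin: centre of its underside.
- tape_roll: Bystander: roll of adhesive tape lying flat, 66 mm across, 24 mm high, on the left behind the work. Origin: centre of its underside.

How it is judged:
By the outcome, as a careful person would: the job done as asked, in the order asked, and still so for the second after the job is handed in, while the arm keeps its last pose, push and grip.
It also fails if it takes over 58 s, if anything falls off the work surface, if the arm or the gripper's body presses on something with over 40 N, if the wrist force passes 120 N, or if a joint passes its speed limit or range.

### The arm

A 6-joint arm with a two-finger parallel gripper is mounted at the origin on a cart in front of the work surface, level with it; the furniture and walls round the work are solid. World frame = base frame: x ahead of the robot, y to its left, z up, the work surface at z = 0. Lengths are in m, angles in rad, forces in N, time in s.
With the tool pointing down it reaches from about 0.35 to 0.975 m from the base axis. Payload 4.9 kg.
Tool frame: the origin (TCP) lies at the very end of the fingers, on their centre line; the grasp point (between the pads) lies 19 mm behind it; z points along the fingers, y is the line along which they close (so a half turn about z gives the same grasp; the last joint's range is limited). The gripper opens to 85 mm and grips with 20 to 120 N. Pads are 22 mm wide; open, the fingers measure 114 mm over their backs; the gripper's body (76 mm by 85 mm) begins 54 mm behind the grasp point. The pads swing forward as they close: fully open they stand 13 mm farther back than shut.
Start: joints at [1.23, 0.053, 1.613, -0, 1.476, -0.119], TCP at [0.137, 0.61, 0.231] pointing down, gripper open.
Joint ranges: [-3.01, 3.01], [-1.01, 2.22], [0.06, 2.58], [-1.02, 4.17], [0.09, 2.62], [-3.14, 3.14]. Speed limits (rad/s): [2.57, 2.57, 3.14, 3.14, 3.14, 3.14].

### API

Orientations are given as a rotation vector (axis times angle).
In Python, from station import ctrl gives the robot as it stands.
- The arm moves only by the tool jog_arm, never from a script. Its argument "plan" is a list of rows, each a list of 7 numbers: the shift along the tool's x, y, z in units of 0.02 m (1.0 is 0.02 m), then the turn, a rotation vector about the tool's x, y, z in units of 45 degrees (1.0 is 45 degrees), then the opening, from -1 (shut) to 1 (fully open). A call has 1 to 8 rows; each row shifts and turns the commanded pose from where the row before left it, along the tool's axes as they then stand; what a row does not reach is not made up. A row lasts 1/10 s, in which the tool goes at most 50 mm and 8.59 degrees, less where a joint would pass 70% of its speed; a pose out of reach is approached as far as the arm can. A call with a number of a shift or a turn outside -1 to 1 is refused whole. A call with a gripper value outside its range is refused whole. The fingers move at their own pace and stop on an object; "grip_force" is the grip in N (left out, the last holds). Time passes only in rows, so rows that do not move let the fingers close. It gives the time, the measured TCP pose, the force, the opening and the grip force at its end, in the units of the state.
- ctrl.get_obs(): the state, without advancing time (a new reading comes with each control period).
- ctrl.get_image(name): name is "scene" or "top" or "wrist"; returns (picture, depth): 384x512x3 uint8, red, green, blue; 384x512 float32, m along the optical axis (not along the pixel's ray), 0 where there is no reading.
- ctrl.camera_info(name): a dict with "camera_matrix" (3x3 intrinsics, pixels), "k1" (the pictures are not rectified: a ray, as slopes to the right and down, at radius r is drawn at 1 + k1 r^2 times it, then the intrinsics apply), "rvec" (rotation vector, rad) and "tvec" (3), from world to camera coordinates, as OpenCV has them; the wrist camera has in their place "T_tool_cam" (4x4, takes a point from camera to tool coordinates, whose origin is the TCP and whose axes are the flange's). Camera axes: x right, y down, z forward; pixel columns grow to the right and rows downward; lengths in m; the calibration is good to about 2 mm. A picture is of the moment at which its call begins: read the wrist's pose just before it. camera_info takes no time and is no camera call.
- ctrl.finish_job(): hands the job in; it is judged then, once.
The state is a dict: "t": time; "q": joint angles; "dq": joint speeds; "effort": joint torques, N m; "tool_pos": TCP position; "tool_rot": TCP orientation; "contact_force": force on the tool from outside, world axes, zero at the start; "wrist_torque": the same for the moment, N m; "opening": finger opening in m; "grip_force": force on a finger pad.
Only numpy, scipy, OpenCV 4.12 (cv2) and the standard library are available. Lean on these libraries where they do the work, as an engineer would, in place of code of your own. Each camera call takes 0.05 s, during which the arm holds its last target. There are 200 camera calls.

## Working session

There is one attempt and no reset: what is moved stays moved. The work goes in short steps, Python scripts to look and compute and a tool call to move; the robot and the scene stay as the last step left them, time stands still between calls to the robot, and variables do not carry over. Pictures are saved under pics/ and viewed, at most 10 in all, crops included, and the job is handed in when it is done.

Besides the shell and the picture viewer there is one more tool, called after "Emit:" as a command line: name --pt "numbers of a row" for each row, then --argument value for the rest. jog_arm: Moves the arm, as the interface text tells. Shifts and turns lie within -1 to 1; 1 stands for 0.02 m of shift or 45 degrees of turn. Its arguments: {"type":"object","properties":{"plan":{"type":"array"},"grip_force":{"type":"number"}},"required":["plan"]}

```bash
mkdir -p pics; ls; python3 - <<'E'
from station import ctrl
import cv2,numpy as np
o=ctrl.get_obs();print(o)
for n in("top","scene","wrist"):
    print(n,ctrl.camera_info(n))
a,d=ctrl.get_image("top");b,e=ctrl.get_image("scene")
np.savez("v0.npz",a=a,d=d,b=b,e=e)
cv2.imwrite("pics/top0.png",a[:,:,::-1]);cv2.imwrite("pics/scene0.png",b[:,:,::-1])
E
```

```text
pics
{'t': 0.0, 'q': array([ 1.22999797e+00,  5.33573293e-02,  1.61430156e+00,  9.56988783e-07,
        1.47600444e+00, -1.19008926e-01]), 'dq': array([ 3.81660893e-04,  5.45623274e-04, -1.91372235e-05, -1.06306591e-04,
       -1.43639278e-03,  9.32343426e-04]), 'effort': array([-1.41753120e-03, -3.93665850e+01, -3.70178461e+01, -3.49766096e-04,
        7.07642699e-03,  1.63692300e-07]), 'tool_pos': array([0.13727827, 0.60909415, 0.23005821]), 'tool_rot': array([-0.34762005, -3.12182386,  0.00316622]), 'contact_force': array([ 0.18264219, -0.22532704,  0.4560732 ]), 'wrist_torque': array([ 0.03669988, -0.0269334 ,  0.00405245]), 'grip_force': 0.0, 'opening': 0.08525540459983465}
top {'camera_matrix': array([[452.14196653,   0.        , 256.97409205],
       [  0.        , 452.14196653, 186.58111795],
       [  0.        ,   0.        ,   1.        ]]), 'k1': -0.15608393138073376, 'rvec': array([ 2.17661749, -2.17847313,  0.13521313]), 'tvec': array([-0.04809019,  0.57632802,  1.25531457])}
scene {'camera_matrix': array([[445.62811484,   0.        , 258.3182413 ],
       [  0.        , 445.62811484, 189.99602566],
       [  0.        ,   0.        ,   1.        ]]), 'k1': -0.0947269800799552, 'rvec': array([ 2.06886424, -0.98340243,  0.48448601]), 'tvec': array([-0.36189896,  0.31577995,  1.29152315])}
wrist {'camera_matrix': array([[307.41911758,   0.        , 256.01511325],
       [  0.        , 307.41911758, 192.71499643],
       [  0.        ,   0.        ,   1.        ]]), 'k1': -0.05196627631704535, 'T_tool_cam': array([[ 7.62380468e-04, -9.59912224e-01, -2.80299734e-01,
         7.14406659e-02],
       [ 9.99999470e-01,  5.37766966e-04,  8.78241929e-04,
        -6.02883347e-04],
       [-6.92299226e-04, -2.80300255e-01,  9.59912125e-01,
        -1.42806138e-01],
       [ 0.00000000e+00,  0.00000000e+00,  0.00000000e+00,
         1.00000000e+00]])}
```

View pics/top0.png

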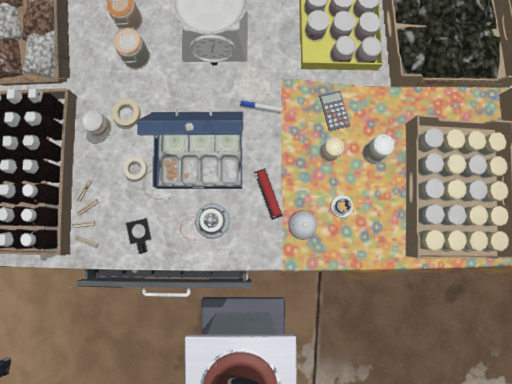

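View pics/scene0.png

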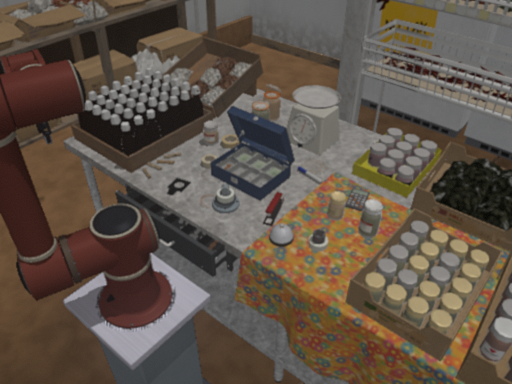

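The top view shows the stand at about (212,220), the sheet at (138,235) with its tongue pointing down the picture, and the loose roll probably at (342,206). The tape roll is near (134,168), and the jars are at (333,148) and (381,148).

```bash
cat > h.py <<'E'
import cv2,numpy as np
from scipy.spatial.transform import Rotation as R
from station import ctrl
def undist(ci,uv):
    K=ci["camera_matrix"];D=np.array([ci["k1"],0,0,0,0.])
    return cv2.undistortPoints(np.array(uv,float).reshape(-1,1,2),K,D).reshape(-1,2)
def cam_pose(n,ci,obs=None):
    if n!="wrist":
        r=cv2.Rodrigues(ci["rvec"])[0]; return r.T,-r.T@ci["tvec"]
    Rt=R.from_rotvec(obs["tool_rot"]).as_matrix();T=ci["T_tool_cam"]
    return Rt@T[:3,:3],Rt@T[:3,3]+obs["tool_pos"]
def plane(n,uv,z,obs=None):
    ci=ctrl.camera_info(n);x=undist(ci,uv);Rc,c=cam_pose(n,ci,obs)
    d=np.c_[x,np.ones(len(x))]@Rc.T
    return c+d*((z-c[2])/d[:,2])[:,None]
def bydepth(n,dep,obs=None):
    "world xyz per pixel"
    ci=ctrl.camera_info(n);h,w=dep.shape
    uv=np.stack(np.meshgrid(np.arange(w),np.arange(h)),-1).reshape(-1,2)
    x=undist(ci,uv);Rc,c=cam_pose(n,ci,obs)
    P=np.c_[x,np.ones(len(x))]*dep.reshape(-1,1)
    return (P@Rc.T+c).reshape(h,w,3)
E
python3 - <<'E'
from h import *
v=np.load("v0.npz");a=v["a"];W=bydepth("top",v["d"])
for p in [(212,220),(138,232),(342,206),(303,225),(134,168),(333,148),(381,148)]:
    print(p,plane("top",[p],0.0)[0].round(3),W[p[1],p[0]].round(3))
m=a[185:260,110:170].max(2)<60
ys,xs=np.nonzero(m);print(len(xs),np.c_[xs,ys].mean(0)+[110,185])
# heights near the roll
print((W[194:220:2,328:358:2,2]*1000).round().astype(int))
print((W[204:240:3,194:232:3,2]*1000).round().astype(int))
c=[cv2.resize(a[y-30:y+30,x-30:x+30],(390,390),interpolation=cv2.INTER_CUBIC) for x,y in[(212,220),(342,206)]]
cv2.imwrite("pics/c1.png",np.hstack(c)[:,:,::-1])
E
```

```text
(212, 220) [0.482 0.081 0.   ] [0.48  0.074 0.092]
(138, 232) [0.447 0.296 0.   ] [ 0.447  0.297 -0.001]
(342, 206) [ 0.522 -0.298  0.   ] [ 0.522 -0.298  0.001]
(303, 225) [ 0.467 -0.182  0.   ] [ 0.466 -0.175  0.063]
(134, 168) [0.634 0.313 0.   ] [0.634 0.312 0.001]
(333, 148) [ 0.694 -0.275  0.   ] [ 0.678 -0.258  0.088]
(381, 148) [ 0.696 -0.421  0.   ] [ 0.673 -0.385  0.118]
302 [139.10264901 234.78145695]
[[ 0  2  3  3  4  6  2 -3 -4  1  1  2 -5  2  3]
 [ 2  2 -4  1 -2 20 25 21 22 28  2 -3  1  2  0]
 [ 1  2  3 23 25 22 25 57 52 22 25 -4  2  2  3]
 [ 1  3 20 24 27 45 56 53 54 47 56 25 -3  0  1]
 [ 1 -2 20 21 33 57  1 -2  3 11 51 55  2  2  0]
 [-5 13 27 25 47  2  3  4  3 29 47 55 25  3  4]
 [ 1 11 24 25 44 56  2  1  1 22 45 49 23  3 -2]
 [ 2 13 22 25 38 58 56  1 -1  5 31 51 25  1  5]
 [ 0  3 24 24 22 54 50 -1 58 54 48 22  4  1  3]
 [ 0 -3 15 30 27 21 43 51 52 53 25 24  3  3  1]
 [ 2  0  1 20 28 23 28 21 25 24 24  5  6 -2 -2]
 [ 4  2 -3  1 11 21 24 20 26 26  1  1  0  3  0]
 [ 0  5 -2 -4  0  0  0  0  3  0 -4  1 -3  8  5]]
[[ 5 -2  1  4 -1 16 14 13 10 -1  0  4 -1]
 [ 1  1 -2 10 14 38 36 15 16 12  4 -1 -2]
 [-4  0 16 27 60 57 59 59 33 16 18  2  0]
 [ 0 10 17 57 60 57 57 56 58 34 13 13  1]
 [ 1 18 32 55 53 91 83 56 58 56 36 15  1]
 [-5 17 58 56 84 94 95 88 55 56 29 17 -2]
 [ 0 16 57 56 61 90 94 38 56 54 31 20  0]
 [-1 12 32 55 56 85 45 58 56 59 32 15  6]
 [ 0 10 13 54 55 57 56 55 58 31 16 14 -3]
 [ 1 -3 13 16 34 51 55 35 36 23 16 -1  1]
 [ 1 -4 -3 16 14 12 15 15 17 14  1  1  1]
 [ 4  1  0  4 -2 12 16 10  1 -1  3  1 -5]]
```

View pics/c1.png

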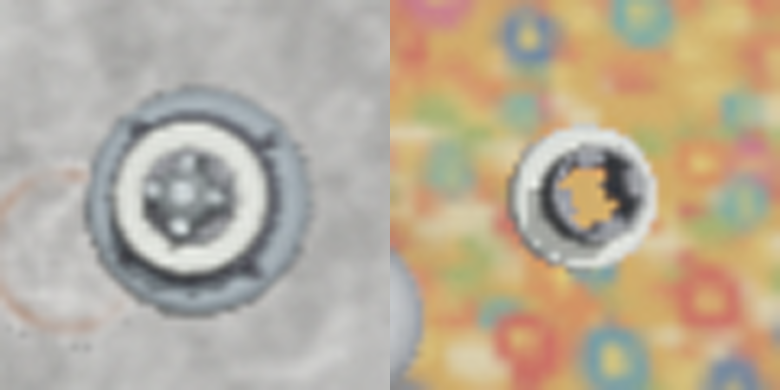

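The crops show the spindle with its four ribs almost along the picture axes at (212,219). The roll's slotted bore is at about (342,206), and the table shows through it. Next I get coarse positions of all three.

```bash
python3 - <<'E'
from h import *
v=np.load("v0.npz");a=v["a"];W=bydepth("top",v["d"])
def c(P,z0,z1,x,y,r=.06):
    m=(P[...,2]>z0)&(P[...,2]<z1)&(np.hypot(P[...,0]-x,P[...,1]-y)<r)
    q=P[m][:,:2].astype(np.float32);(cc,rad)=cv2.minEnclosingCircle(q);return np.array(cc).round(4),round(rad,4),len(q)
print("roll1",c(W,.052,.066,.48,.075)); print("spindle",c(W,.08,.1,.48,.075))
print("roll",c(W,.016,.030,.52,-.297),c(W,.046,.062,.52,-.297))
S=a[185:260,110:170]; m=(S.max(2)<70).astype(np.uint8)
k,l,st,ce=cv2.connectedComponentsWithStats(m);i=1+st[1:,4].argmax();m=(l==i).astype(np.uint8)
print(st[i])
cs,hr=cv2.findContours(m,cv2.RETR_CCOMP,cv2.CHAIN_APPROX_NONE)
for q,h in zip(cs,hr[0]):
    M=cv2.moments(q)
    if M["m00"]<8: continue
    p=np.array([M["m10"],M["m01"]])/M["m00"]+[110,185]; print(h,M["m00"],p,plane("top",[p],.005)[0])
Z=W[185:260,110:170];mm=(Z[...,2]>.012)&(m>0)&(Z[...,2]<.03)
ys,xs=np.nonzero(mm);print("lug px",np.c_[xs,ys].mean(0)+[110,185],Z[mm].mean(0),len(xs))
ys,xs=np.nonzero(m);P=plane("top",np.c_[xs+110,ys+185],.005)[:,:2].astype(np.float32)
print(P.min(0),P.max(0))
E
```

```text
roll1 (array([0.4812, 0.0792]), 0.0319, 314)
spindle (array([0.4812, 0.0786]), 0.0155, 72)
roll (array([ 0.5211, -0.2918]), 0.0322, 194) (array([ 0.521 , -0.2923]), 0.0217, 102)
[ 17  34  24  34 326]
[-1 -1  1 -1] 453.0 [138.60117734 233.23620309] [0.44328224 0.2933873  0.005     ]
[-1 -1 -1  0] 197.5 [138.17130802 230.68523207] [0.45063613 0.2947753  0.005     ]
lug px [140.55813953 247.6744186 ] [0.40221142 0.28348352 0.01988583] 43
[0.38925982 0.25975928] [0.48451877 0.3281789 ]
```

Emit:
jog_arm --pt "-1 -0.79 0 0 0 0 1" --pt "-1 -0.79 0 0 0 0 1" --pt "-1 -0.79 0 0 0 0 1" --pt "-1 -0.79 0 0 0 0 1" --pt "-1 -0.79 0 0 0 0 1" --pt "-1 -0.79 0 0 0 0 1" --pt "-1 -0.79 0 0 0 0 1" --pt "-1 -0.79 0 0 0 0 1" --grip_force 30

```text
t: 0.9
tool_pos: [0.2661, 0.4501, 0.2307]
tool_rot: [-0.347, -3.122, 0.001]
contact_force: [0.4, 0.2, 0.8]
opening: 0.0852
grip_force: 0.0
```

Emit:
jog_arm --pt "-1 -0.79 0 0 0 0 1" --pt "-1 -0.79 0 0 0 0 1" --pt "-1 -0.79 0 0 0 0 1" --pt "-1 -0.79 0 0 0 0 1" --pt "-1 -0.79 0 0 0 0 1" --pt "-1 -0.79 0 0 0 0 1" --pt "-1 -0.79 0 0 0 0 1" --pt "-0.5 -0.4 0 0 0 0 1"

```text
t: 1.7
tool_pos: [0.3866, 0.3011, 0.2308]
tool_rot: [-0.35, -3.122, 0.001]
contact_force: [-0.2, -0.2, 0.3]
opening: 0.0855
grip_force: 0.0
```

Emit:
jog_arm --pt "0 0 0.6 0 0 -0.144 1" --pt "0 0 0.8 0 0 -0.144 1" --pt "0 0 0.8 0 0 -0.144 1" --pt "0 0 0.8 0 0 -0.144 1" --pt "0 0 0.6 0 0 0 1" --pt "0 0 0 0 0 0 1"

```text
t: 2.3
tool_pos: [0.3845, 0.302, 0.1569]
tool_rot: [0.358, -3.117, 0.002]
contact_force: [-0.3, 0.7, 0.6]
opening: 0.0853
grip_force: 0.0
```

```bash
python3 - <<'E'
from h import *
o=ctrl.get_obs();print(o["t"],o["tool_pos"],o["tool_rot"],o["q"])
a,d=ctrl.get_image("wrist");np.savez("w1.npz",a=a,d=d,p=o["tool_pos"],r=o["tool_rot"])
cv2.imwrite("pics/w1.png",a[:,:,::-1])
E
```

```text
2.3 [0.38454657 0.30195865 0.15692158] [ 3.57737064e-01 -3.11702714e+00  2.45368925e-03] [ 5.13235476e-01 -2.20422561e-01  1.99589463e+00  1.55806898e-04
  1.37050915e+00 -1.28612961e+00]
```

View pics/w1.png

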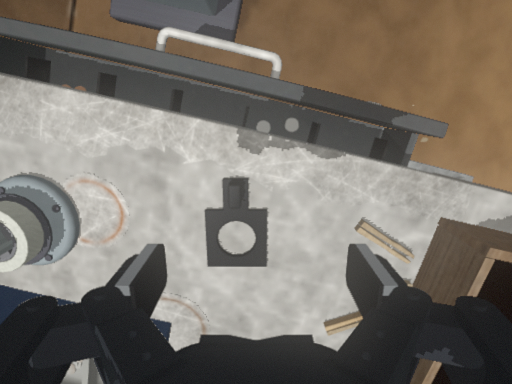

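The wrist view shows the sheet upright in the picture, with its hole at (237,238) and its lug at (235,190). The spindle's foot is at the left edge.

```bash
cat > sheet.py <<'E'
from h import *
def sheet(a,o,zt=.005,box=(170,275,195,285)):
    y0,y1,x0,x1=box
    m=(a[y0:y1,x0:x1].max(2)<90).astype(np.uint8)
    k,l,st,ce=cv2.connectedComponentsWithStats(m);m=(l==1+st[1:,4].argmax()).astype(np.uint8)
    cs,hr=cv2.findContours(m,cv2.RETR_CCOMP,cv2.CHAIN_APPROX_NONE)
    inn=max([q for q,h in zip(cs,hr[0]) if h[3]>=0],key=cv2.contourArea)
    (c,ax,an)=cv2.fitEllipse(inn)
    out=max([q for q,h in zip(cs,hr[0]) if h[3]<0],key=cv2.contourArea)
    P=plane("wrist",out.reshape(-1,2)+[x0,y0],zt,o)[:,:2]
    C=plane("wrist",[np.array(c)+[x0,y0]],zt,o)[0]
    # edges of square give yaw
    rel=P-C[:2]
    far=rel[np.hypot(*rel.T)>.056].mean(0)
    return C,np.degrees(np.arctan2(far[1],far[0])),np.hypot(*rel.T).max(),ax,st
E
python3 - <<'E'
from sheet import *
v=np.load("w1.npz");o=dict(tool_pos=v["p"],tool_rot=v["r"])
print(sheet(v["a"],o))
W=bydepth("wrist",v["d"],o)[150:275,195:285];m=(W[...,2]>.014)&(W[...,2]<.03);print(W[m].mean(0),np.median(W[m],0),m.sum())
Rt=R.from_rotvec(v["r"]).as_matrix();print(Rt.round(3))
E
```

```text
(array([0.44969021, 0.29569861, 0.005     ]), np.float64(-166.9777387742703), np.float64(0.0638810645650912), (35.10097885131836, 39.437381744384766), array([[   0,    0,   90,  105, 6432],
       [  11,    8,   61,   88, 3018]], dtype=int32))
[0.40055967 0.28457731 0.02044903] [0.40054635 0.28453249 0.02087118] 318
[[-0.974 -0.227 -0.004]
 [-0.227  0.974 -0.002]
 [ 0.004 -0.001 -1.   ]]
```

Emit:
jog_arm --pt "-0.28 -0.52 0.8 0 0 0 1" --pt "-0.28 -0.52 1 0 0 0 1" --pt "0 0 1 0 0 0 1" --pt "0 0 1 0 0 0 1" --pt "0 0 1 0 0 0 1" --pt "0 0 0.7 0 0 0 1" --pt "0 0 0 0 0 0 1"

```text
t: 3.05
tool_pos: [0.4006, 0.2843, 0.0478]
tool_rot: [0.36, -3.118, 0.002]
contact_force: [-1.2, 0.2, -0.9]
opening: 0.0854
grip_force: 0.0
```

```bash
python3 - <<'E'
from h import *
o=ctrl.get_obs();Rt=R.from_rotvec(o["tool_rot"]).as_matrix()
print(o["tool_pos"], Rt.T@(np.array([.4,.2843,.0075])-o["tool_pos"])/.02)
E
```

```text
[0.40059936 0.28433364 0.04783589] [0.02325689 0.00662111 2.01687288]
```

Emit:
jog_arm --pt "0 0 1 0 0 0 1" --pt "0.02 0 0.8 0 0 0 1" --pt "0 0 0.2 0 0 0 1" --pt "0 0 0 0 0 0 -1" --pt "0 0 0 0 0 0 -1" --pt "0 0 0 0 0 0 -1" --pt "0 0 0 0 0 0 -1" --pt "0 0 0 0 0 0 -1" --grip_force 40

```text
t: 3.85
tool_pos: [0.4016, 0.2849, 0.0099]
tool_rot: [-0.361, 3.12, 0.0]
contact_force: [0.1, -2.2, -0.6]
opening: 0.0124
grip_force: 0.1
```

Emit:
jog_arm --pt "0 0 0 0 0 0 -1" --pt "0 0 0 0 0 0 -1" --pt "0 0 0 0 0 0 -1"

```text
t: 4.15
tool_pos: [0.4018, 0.285, 0.01]
tool_rot: [-0.361, 3.12, 0.001]
contact_force: [-1.8, 0.3, 4.8]
opening: 0.0106
grip_force: 42.3
```

Emit:
jog_arm --pt "0 0 -0.5 0 0 0 -1" --pt "0 0 -1 0 0 0 -1" --pt "0 0 -1 0 0 0 -1" --pt "0 0 -1 0 0 0 -1" --pt "0 0 -1 0 0 0 -1" --pt "0.1 -0.8 -1 0 0 0 -1" --pt "0.1 -0.9 -1 0 0 0 -1" --pt "0.1 -1 -0.3 0 0 0 -1"

```text
t: 4.95
tool_pos: [0.4086, 0.2308, 0.1479]
tool_rot: [-0.363, 3.117, 0.001]
contact_force: [0.2, -0.6, 0.3]
opening: 0.0106
grip_force: 41.6
```

Emit:
jog_arm --pt "0.1 -1 0 0 0 0 -1" --pt "0.1 -1 0 0 0 0 -1" --pt "0.1 -1 0 0 0 0 -1" --pt "0.1 -1 0 0 0 0 -1" --pt "0.1 -1 0 0 0 0 -1" --pt "0.1 -1 0 0 0 0 -1" --pt "0.06 -0.7 0 0 0 0 -1" --pt "0 0 0 0 0 0 -1"

```text
t: 5.75
tool_pos: [0.4253, 0.0962, 0.1451]
tool_rot: [0.358, -3.121, 0.0]
contact_force: [0.2, 0.4, -1.0]
opening: 0.0108
grip_force: 41.6
```

```bash
python3 - <<'E'
from h import *
o=ctrl.get_obs();Rt=R.from_rotvec(o["tool_rot"]).as_matrix()
t=np.array([.4018+.0306,.285-.216,.135]);print(o["tool_pos"],o["opening"],o["grip_force"],Rt.T@(t-o["tool_pos"])/.02)
a,d=ctrl.get_image("scene");cv2.imwrite("pics/s2.png",cv2.resize(a[120:280,140:340],(800,640))[:600,:,::-1])
E
```

```text
[0.42530441 0.09616969 0.14514657] 0.0108102494179673 41.59831702709198 [-0.03861851 -1.40346892  0.50745891]
```

View pics/s2.png

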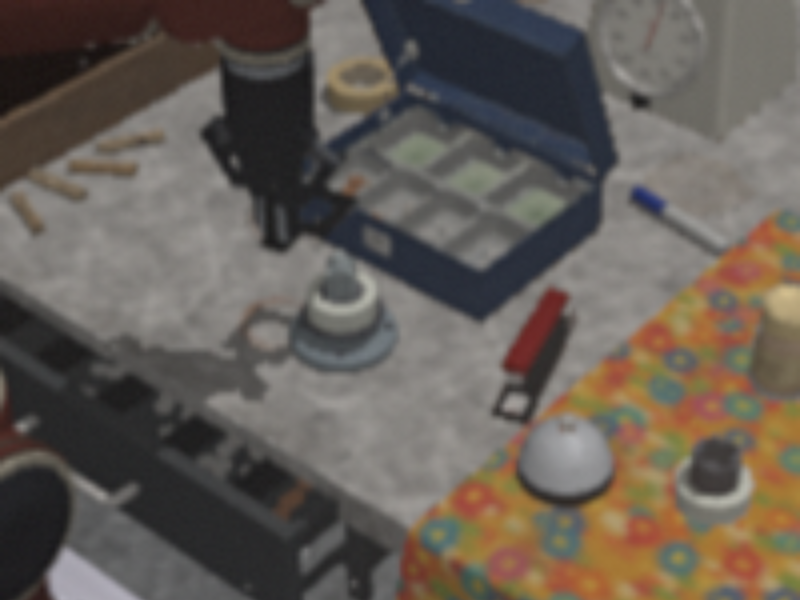

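The sheet is held level to the right of the gripper, at about (330,195) in the crop. The stand is at (345,315) and still a short way off.

Emit:
jog_arm --pt "0 -0.7 0 0 0 0 -1" --pt "-0.04 -0.7 0 0 0 0 -1" --pt "0 0 0.3 0 0 0 -1" --pt "0 0 0 0 0 0 -1"

```text
t: 6.2
tool_pos: [0.4318, 0.0709, 0.1381]
tool_rot: [0.361, -3.118, -0.001]
contact_force: [0.1, -0.5, -1.1]
opening: 0.0106
grip_force: 41.6
```

```bash
python3 - <<'E'
from h import *
o=ctrl.get_obs();print(o["tool_pos"],o["opening"])
a,d=ctrl.get_image("top");b,e=ctrl.get_image("wrist");np.savez("v3.npz",a=a,d=d,b=b,e=e,p=o["tool_pos"],r=o["tool_rot"])
A=cv2.resize(a[175:265,160:260],(400,360));B=cv2.resize(b,(400,300));B=np.vstack([B,np.zeros((60,400,3),np.uint8)])
cv2.imwrite("pics/c3.png",np.hstack([A,B])[:,:,::-1])
E
```

```text
[0.43175481 0.07093318 0.13807421] 0.010640652512202793
```

View pics/c3.png

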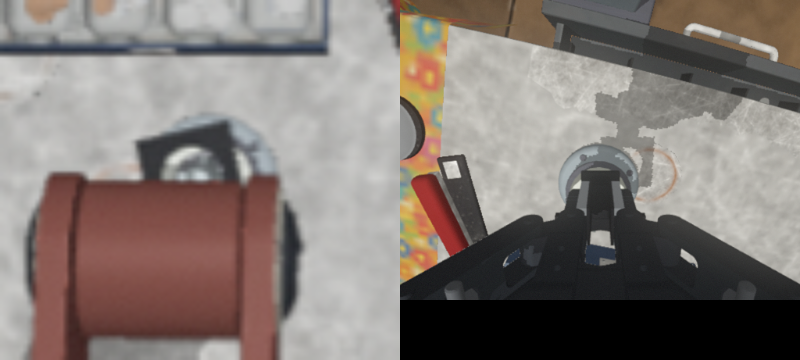

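The crop shows the spindle visible through the hole, at about (190,160), and the sheet's far corner. The wrist view shows the lug centred between the fingers. I check the offset using the sheet's visible edges.

```bash
python3 - <<'E'
from h import *
v=np.load("v3.npz");a=v["a"].astype(int);W=bydepth("top",v["d"])
m=(W[...,2]>.118)&(W[...,2]<.148)&(a.max(2)<75);m[:200]=0;m[225:]=0
ys,xs=np.nonzero(m);print(len(xs))
P=plane("top",np.c_[xs,ys],.133)[:,:2]; t=np.radians(-167.1)
ex=np.array([np.cos(t),np.sin(t)]);ey=np.array([-ex[1],ex[0]])
u=P@ex;w=P@ey
print("far",np.sort(u)[:12].round(4),"y+",np.sort(w)[-8:].round(4),"y-",np.sort(w)[:8].round(4))
s=np.array([.4812,.0788]);print("spindle",s@ex,s@ey,"tcp",v["p"][:2]@ex,v["p"][:2]@ey)
# contour for area accuracy
cs,_=cv2.findContours(m.astype(np.uint8),cv2.RETR_EXTERNAL,cv2.CHAIN_APPROX_NONE)
print(np.c_[u,w].min(0),np.c_[u,w].max(0))
E
```

```text
490
far [-0.6616 -0.6609 -0.6603 -0.6517 -0.6511 -0.6504 -0.6498 -0.6491 -0.6485
 -0.6478 -0.6472 -0.6465] y+ [0.0556 0.0556 0.0559 0.0561 0.0561 0.0564 0.0564 0.057 ] y- [-0.5326 -0.5321 -0.5316 -0.5311 -0.5296 -0.5291 -0.5286 -0.5281]
spindle -0.48664719578647886 0.030616773722201694 tcp -0.4366936748868749 0.02724640271815768
[-0.66160931 -0.53257746] [-0.48047492  0.05699019]
```

```bash
python3 - <<'E'
from h import *
v=np.load("v3.npz");a=v["a"].astype(int);W=bydepth("top",v["d"])
m=(W[...,2]>.115)&(W[...,2]<.15)&(a.max(2)<75);m[:200]=0;m[222:]=0;m[:,:188]=0;m[:,225:]=0
ys,xs=np.nonzero(m)
P=plane("top",np.c_[xs,ys],.133)[:,:2]; t=np.radians(-167.1)
ex=np.array([np.cos(t),np.sin(t)]);ey=np.array([-ex[1],ex[0]])
u=P@ex;w=P@ey
print(len(u),"u",np.sort(u)[:10].round(4),"w+",np.sort(w)[-10:].round(4),"w-",np.sort(w)[:10].round(4))
# spindle again in this view (through hole)
s=(W[...,2]>.078)&(W[...,2]<.1)&(np.hypot(W[...,0]-.481,W[...,1]-.079)<.03);print(s.sum(),W[s].max(0),W[s].min(0))
E
```

```text
154 u [-0.5169 -0.5167 -0.5166 -0.5165 -0.5164 -0.5163 -0.5162 -0.5161 -0.5159
 -0.5158] w+ [0.055  0.0553 0.0556 0.0556 0.0559 0.0561 0.0561 0.0564 0.0564 0.057 ] w- [-0.002  -0.0017 -0.0014 -0.0012 -0.0008 -0.0006 -0.0003 -0.0001  0.0003
  0.0006]
36 [0.4960095  0.09313125 0.09614393] [0.4821167  0.06619678 0.082302  ]
```

Emit:
jog_arm --pt "-0.03 -0.15 0 0 0 0 -1" --pt "0 0 0.5 0 0 0 -1" --pt "0 0 0.8 0 0 0 -1" --pt "0 0 0.8 0 0 0 -1" --pt "0 0 0.7 0 0 0 -1" --pt "0 0 0.3 0 0 0 -1" --pt "0 0 0 0 0 0 -1"

```text
t: 7.0
tool_pos: [0.433, 0.0675, 0.076]
tool_rot: [0.361, -3.118, -0.0]
contact_force: [-0.2, -0.0, -0.7]
opening: 0.0105
grip_force: 41.6
```

Emit:
jog_arm --pt "0 0 0.25 0 0 0 -1" --pt "0 0 0 0 0 0 -1"

```text
t: 7.2
tool_pos: [0.4341, 0.0674, 0.0724]
tool_rot: [-0.361, 3.121, -0.0]
contact_force: [0.1, 0.5, 0.2]
opening: 0.0106
grip_force: 41.6
```

Emit:
jog_arm --pt "0 0 0 0 0 0 -0.4" --pt "0 0 0 0 0 0 0.2" --pt "0 0 0 0 0 0 1" --pt "0 0 0 0 0 0 1" --pt "0 0 -0.5 0 0 0 1" --pt "0 0 -1 0 0 0 1" --pt "0 0 -1 0 0 0 1" --pt "0 0 -1 0 0 0 1"

```text
t: 8.0
tool_pos: [0.4341, 0.0674, 0.1438]
tool_rot: [-0.361, 3.12, -0.0]
contact_force: [0.7, 0.4, -0.7]
opening: 0.0853
grip_force: 0.0
```

Emit:
jog_arm --pt "0 -1 -1 0 0 0 1" --pt "0 -1 -1 0 0 0 1" --pt "0 -1 -0.5 0 0 0 1" --pt "0 -1 0 0 0 0 1" --pt "0 -1 0 0 0 0 1" --pt "0 -1 0 0 0 0 1" --pt "0 -1 0 0 0 0 1" --pt "0 -1 0 0 0 0 1"

```text
t: 8.8
tool_pos: [0.4708, -0.0892, 0.1933]
tool_rot: [-0.361, 3.12, -0.001]
contact_force: [-0.2, -0.5, -0.3]
opening: 0.0853
grip_force: 0.0
```

```bash
python3 - <<'E'
from h import *
o=ctrl.get_obs();print(o["t"],o["tool_pos"],o["tool_rot"],o["q"])
a,d=ctrl.get_image("top");b,e=ctrl.get_image("scene");np.savez("v4.npz",a=a,d=d,b=b,e=e)
A=cv2.resize(a[170:265,160:260],(400,380));B=cv2.resize(b[160:255,175:275],(400,380))
cv2.imwrite("pics/c4.png",np.hstack([A,B])[:,:,::-1])
W=bydepth("top",d)
m=(W[...,2]>.054)&(W[...,2]<.076)&(np.hypot(W[...,0]-.481,W[...,1]-.079)<.05)
print(np.median(W[m],0),m.sum())
E
```

```text
8.8 [ 0.47082381 -0.08921777  0.19326061] [-3.61246494e-01  3.11979189e+00 -6.84379184e-04] [-3.42757324e-01 -2.82840171e-01  1.98488753e+00  3.19465758e-05
  1.43849545e+00 -2.14411480e+00]
[0.47911522 0.07369911 0.06098123] 490
```

View pics/c4.png

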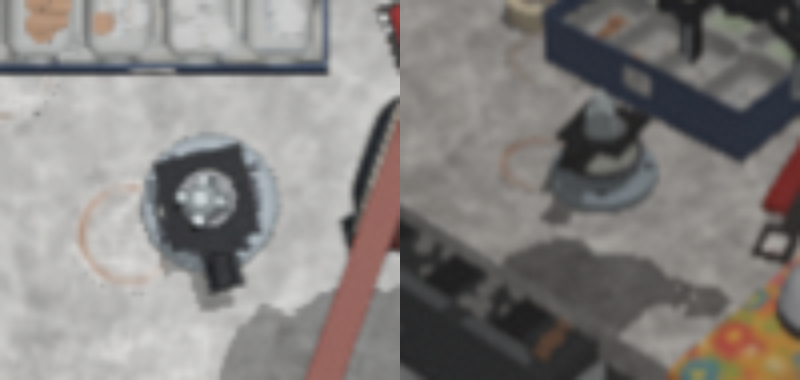

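The sheet is on the spindle and its hole is centred on it; in the left crop the spindle is at (205,198). I check for tilt from the depth.

```bash
python3 - <<'E'
from h import *
v=np.load("v4.npz");a=v["a"];W=bydepth("top",v["d"]);
m=(W[...,2]>.04)&(W[...,2]<.08)&(a.max(2)<80)&(np.hypot(W[...,0]-.481,W[...,1]-.079)<.05)
P=W[m];t=np.radians(-167.1);ex=np.array([np.cos(t),np.sin(t)]);ey=np.array([-ex[1],ex[0]])
r=P[:,:2]-[.4812,.0788];u=r@ex;w=r@ey;k=(u<.037)&(np.hypot(u,w)>.018)
A=np.c_[u,w,np.ones(len(u))][k];s=np.linalg.lstsq(A,P[k,2],rcond=None)[0];print(s,k.sum(),np.std(A@s-P[k,2]))
# roll: fine bore look from top (both teeth & slots seen coarse); rib directions on spindle
q=(W[...,2]>.04)&(W[...,2]<.075)&(u is not None)
o=ctrl.get_obs();Rt=R.from_rotvec(o["tool_rot"]).as_matrix()
print(Rt.round(3)); print("to roll",Rt.T@(np.array([.521,-.292,.19])-o["tool_pos"])/.02)
E
```

```text
[-0.00480661 -0.00538014  0.06133491] 346 0.0022834849893262807
[[-0.974 -0.226  0.001]
 [-0.226  0.974 -0.001]
 [-0.001 -0.001 -1.   ]]
to roll [ -0.15194839 -10.40305004   0.17464639]
```

```bash
python3 - <<'E'
from h import *
o=ctrl.get_obs()
a,d=ctrl.get_image("wrist");np.savez("w5.npz",a=a,d=d,p=o["tool_pos"],r=o["tool_rot"])
cv2.imwrite("pics/w5.png",cv2.resize(a[150:342,256:512],(800,600),interpolation=cv2.INTER_CUBIC)[:,:,::-1])
E
```

```text
(no output)
```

View pics/w5.png

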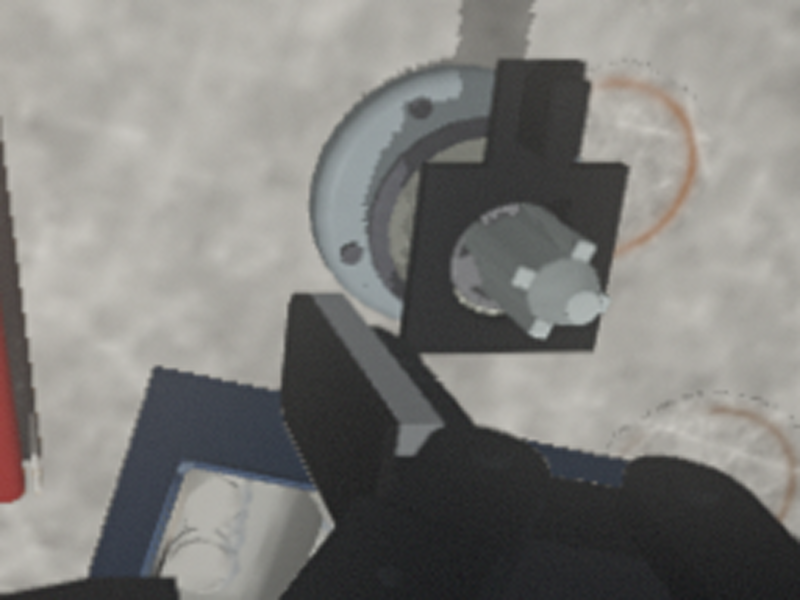

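Emit:
jog_arm --pt "-0.1 -1 0 0 0 0 1" --pt "0 -1 0 0 0 0 1" --pt "0 -1 0 0 0 0 1" --pt "0 -1 0 0 0 0 1" --pt "0 -1 0 0 0 0 1" --pt "0 -1 0 0 0 0 1" --pt "0 -1 0 0 0 0 1" --pt "0 -1 0 0 0 0 1"

```text
t: 9.75
tool_pos: [0.5094, -0.245, 0.1924]
tool_rot: [-0.362, 3.121, 0.0]
contact_force: [-0.1, 0.2, -1.1]
opening: 0.0855
grip_force: 0.0
```

Emit:
jog_arm --pt "0 -1 0 0 0 0 1" --pt "0 -1 0 0 0 0 1" --pt "0 -0.7 0 0 0 0 1" --pt "0 0 0 0 0 0 1" --pt "0 0 0 0 0 0 1"

```text
t: 10.25
tool_pos: [0.5213, -0.2962, 0.1921]
tool_rot: [0.361, -3.12, -0.001]
contact_force: [0.5, 0.2, -0.5]
opening: 0.0856
grip_force: 0.0
```

```bash
python3 - <<'E'
from h import *
o=ctrl.get_obs();print(o["t"],o["tool_pos"],o["tool_rot"],o["q"][5])
a,d=ctrl.get_image("wrist");np.savez("w6.npz",a=a,d=d,p=o["tool_pos"],r=o["tool_rot"])
cv2.imwrite("pics/w6.png",cv2.resize(a[130:250,170:330],(800,600),interpolation=cv2.INTER_CUBIC)[:,:,::-1])
E
```

```text
10.25 [ 0.52134154 -0.29620053  0.19206206] [ 3.60814230e-01 -3.12043653e+00 -1.37124253e-03] -2.4420129960790073
```

View pics/w6.png

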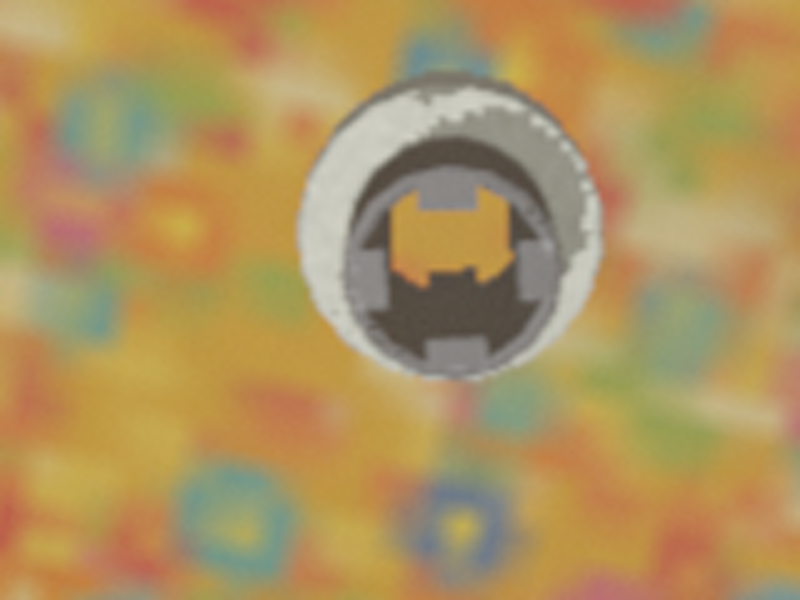

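The spindle crop shows the rib tops as white squares at (583,250), (523,279) and (541,327), with the sheet flat below them. The roll crop shows four core teeth at (450,192), (372,278), (456,350) and (535,270), centred on about (452,271).

```bash
python3 - <<'E'
from h import *
def fit(P,name):
    # P on a square grid of angles; report centre (mean of opposite) and angle mod 90
    print(name,P[:,:2].round(4).tolist())
v=np.load("w5.npz");o=dict(tool_pos=v["p"],tool_rot=v["r"]);a=v["a"]
pts=[]
for x,y in[(583,250),(523,279),(541,327)]:
    u,w=x/3.125+256,y/3.125+150
    s=a[int(w)-6:int(w)+8,int(u)-6:int(u)+8].astype(int).min(2)
    m=(s>175).astype(np.uint8);k,l,st,ce=cv2.connectedComponentsWithStats(m)
    if k>1:
        i=1+np.argmin(np.hypot(*(ce[1:]-6).T)); c=ce[i]+[int(u)-6,int(w)-6]; print("picked",(u,w),"centroid",c,st[i,4])
    pts.append([u,w])
P=plane("wrist",pts,.085,o)[:,:2];c=(P[0]+P[2])/2
print("spindle",c,"r",np.hypot(*(P-c).T),"ang",np.degrees(np.arctan2(*(P-c).T[::-1]))%90)
v=np.load("w6.npz");o=dict(tool_pos=v["p"],tool_rot=v["r"])
T=np.array([(450,192),(372,278),(456,350),(535,270)])/5+[170,130]
P=plane("wrist",T,.054,o)[:,:2];c=P.mean(0)
print("roll",c,"r",np.hypot(*(P-c).T),"ang",np.degrees(np.arctan2(*(P-c).T[::-1]))%90)
W=bydepth("wrist",v["d"],o)
for z0,z1 in((.045,.065),(.016,.032)):
    m=(W[...,2]>z0)&(W[...,2]<z1)&(np.hypot(W[...,0]-.521,W[...,1]+.292)<.05);q=W[m][:,:2].astype(np.float32)
    print(cv2.minEnclosingCircle(q),m.sum(),np.median(W[m][:,2]))
Rt=R.from_rotvec(v["r"]).as_matrix();print("tool y ang",np.degrees(np.arctan2(Rt[1,1],Rt[0,1])))
E
```

```text
spindle [0.48170621 0.08053752] r [0.01296916 0.01271116 0.01296916] ang [84.26041422 88.02976323 84.26041422]
roll [ 0.52271608 -0.29146738] r [0.01561969 0.01539094 0.01525799 0.01545173] ang [15.69420628 16.7910226  15.45588661 15.44494235]
((0.5224351286888123, -0.29167890548706055), 0.021327560767531395) 855 0.05384608132545016
((0.5223777890205383, -0.2917187511920929), 0.031909164041280746) 1338 0.02400305322656604
tool y ang 103.19156435772422
```

```bash
python3 - <<'E'
from h import *
v=np.load("v0.npz")
# top view: dots in crop c1 (6.5x, offset 182,190)
T=np.array([(190,160),(215,197),(180,228),(150,190)])/6.5+[182,190]-.5
T2=[]
g=v["a"].min(2).astype(float)
for x,y in T:
    X,Y=np.meshgrid(np.arange(round(x)-2,round(x)+3),np.arange(round(y)-2,round(y)+3))
    w=g[Y,X];w=np.clip(w-np.median(w),0,None)**2;T2.append([(w*X).sum()/w.sum(),(w*Y).sum()/w.sum()])
for t in(T,T2):
    P=plane("top",t,.085)[:,:2];c=P.mean(0);print(c,np.hypot(*(P-c).T),np.degrees(np.arctan2(*(P-c).T[::-1]))%90)
v=np.load("w5.npz");o=dict(tool_pos=v["p"],tool_rot=v["r"]);g=v["a"].min(2).astype(int)
print(g[222:262,416:452][::1,::1].clip(0,255)[4:36].tolist().__len__())
S=cv2.connectedComponentsWithStats(((g>168)[225:262,416:456]).astype(np.uint8))
for s,ce in zip(S[2][1:],S[3][1:]):
    if s[4]>8: print(s,ce+[416,225],plane("wrist",[ce+[416,225]],.085,o)[0])
E
```

```text
[0.48163755 0.0803259 ] [0.0142612  0.01309158 0.0143075  0.01415362] [79.84615041 84.11400388 84.11590997 83.76647968]
[0.48248651 0.08118467] [0.01825526 0.01343931 0.01633518 0.01606548] [75.99624153 81.42514209 84.20172861 88.0640907 ]
32
[24  4  6  4 14] [442.42857143 230.07142857] [0.46889414 0.08174198 0.085     ]
[ 5 12  5  5 17] [423.05882353 238.76470588] [0.48085196 0.06736044 0.085     ]
[22 20 10  8 53] [442.39622642 248.56603774] [0.48608946 0.08919839 0.085     ]
[10 28  6  5 12] [428.5        255.66666667] [0.49572533 0.07907723 0.085     ]
```

Emit:
jog_arm --pt "-0.11 0.21 0.6 0 0 0 1" --pt "0 0 1 0 0 0 1" --pt "0 0 1 0 0 0 1" --pt "0 0 1 0 0 0 1" --pt "0 0 1 0 0 0 1" --pt "0 0 1 0 0 0 1" --pt "0 0 0.6 0 0 0 1" --pt "0 0 0 0 0 0 1"

```text
t: 11.1
tool_pos: [0.521, -0.2898, 0.0655]
tool_rot: [0.362, -3.117, -0.005]
contact_force: [-0.9, 0.3, -0.8]
opening: 0.0856
grip_force: 0.0
```

```bash
python3 - <<'E'
from h import *
o=ctrl.get_obs();Rt=R.from_rotvec(o["tool_rot"]).as_matrix()
print(o["tool_pos"], Rt.T@(np.array([.5225,-.2916,.029])-o["tool_pos"])/.02)
E
```

```text
[ 0.52104859 -0.28976167  0.06549459] [-0.05530744 -0.11313711  1.82414207]
```

Emit:
jog_arm --pt "-0.05 -0.11 0.7 0 0 0 1" --pt "0 0 0.8 0 0 0 1" --pt "0 0 0.3 0 0 0 1" --pt "0 0 0 0 0 0 0.2" --pt "0 0 0 0 0 0 -0.1" --pt "0 0 0 0 0 0 -1" --pt "0 0 0 0 0 0 -1" --pt "0 0 0 0 0 0 -1" --grip_force 60

```text
t: 11.9
tool_pos: [0.525, -0.2941, 0.0336]
tool_rot: [-0.361, 3.119, -0.003]
contact_force: [0.1, 0.7, 3.3]
opening: 0.0404
grip_force: 61.0
```

Emit:
jog_arm --pt "0 0 0 0 0 0 -1" --pt "0 0 0 0 0 0 -1" --pt "0 0 0 0 0 0 -1"

```text
t: 12.2
tool_pos: [0.525, -0.2942, 0.0336]
tool_rot: [-0.361, 3.119, -0.002]
contact_force: [-0.1, -0.5, 7.4]
opening: 0.0404
grip_force: 61.2
```

Emit:
jog_arm --pt "0 0 -0.5 0 0 0 -1" --pt "0 0 -1 0 0 0 -1" --pt "0 0 -1 0 0 0 -1" --pt "0 0 -1 0 0 0 -1" --pt "0 0 -1 0 0 0 -1" --pt "0 0.5 -1 0 0 0 -1" --pt "-0.1 0.9 -1 0 0 0 -1" --pt "-0.1 1 -0.2 0 0 0 -1"

```text
t: 13.0
tool_pos: [0.5176, -0.2462, 0.1689]
tool_rot: [-0.36, 3.118, -0.004]
contact_force: [1.0, 0.1, -1.3]
opening: 0.0407
grip_force: 60.9
```

Emit:
jog_arm --pt "-0.12 1 0 0 0 0 -1" --pt "-0.12 1 0 0 0 0 -1" --pt "-0.12 1 0 0 0 0 -1" --pt "-0.12 1 0 0 0 0 -1" --pt "-0.12 1 0 0 0 0 -1" --pt "-0.12 1 0 0 0 0 -1" --pt "-0.12 1 0 0 0 0 -1" --pt "-0.12 1 0 0 0 0 -1"

```text
t: 13.8
tool_pos: [0.4978, -0.0839, 0.1648]
tool_rot: [0.362, -3.118, -0.002]
contact_force: [-0.3, -0.8, -2.3]
opening: 0.0406
grip_force: 60.9
```

Emit:
jog_arm --pt "-0.12 1 0 0 0 0 -1" --pt "-0.12 1 0 0 0 0 -1" --pt "-0.12 1 0 0 0 0 -1" --pt "-0.12 1 0 0 0 0 -1" --pt "-0.12 1 0 0 0 0 -1" --pt "-0.12 1 0 0 0 0 -1" --pt "0 0 0 0 0 0 -1"

```text
t: 14.5
tool_pos: [0.4842, 0.0366, 0.1649]
tool_rot: [0.366, -3.118, -0.002]
contact_force: [-0.1, -1.3, -1.5]
opening: 0.0404
grip_force: 61.0
```

```bash
python3 - <<'E'
from h import *
o=ctrl.get_obs();Rt=R.from_rotvec(o["tool_rot"]).as_matrix()
print(o["t"],o["tool_pos"],o["tool_rot"],o["opening"],o["grip_force"],o["contact_force"], Rt.T@(np.array([.482,.0802,.165])-o["tool_pos"])/.02)
a,d=ctrl.get_image("wrist");np.savez("w7.npz",a=a,d=d,p=o["tool_pos"],r=o["tool_rot"])
cv2.imwrite("pics/w7.png",cv2.resize(a[120:384,80:432],(800,600))[:,:,::-1])
E
```

```text
14.5 [0.48417214 0.03663126 0.16488183] [ 3.66092618e-01 -3.11763892e+00 -1.56861818e-03] 0.04043244250968787 60.9976427257061 [-0.09291619 -1.29771499 -1.53987317] [-0.39898832  2.1443438  -0.00410379]
```

View pics/w7.png

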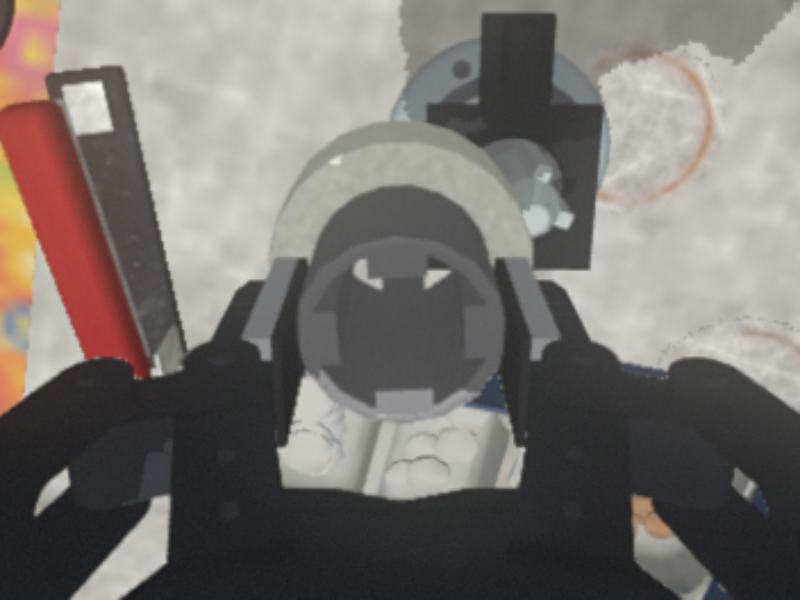

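The wrist view shows the roll gripped upright, with collar teeth at (400,262), (320,337), (404,402) and (485,332). The rib tops of the spindle are at (543,173) and (565,219).

```bash
python3 - <<'E'
from h import *
v=np.load("w7.npz");o=dict(tool_pos=v["p"],tool_rot=v["r"]);Rt=R.from_rotvec(v["r"]).as_matrix()
T=np.array([(400,262),(320,337),(404,402),(485,332)])/2.2727+[80,120]
P=plane("wrist",T,.1853,o)[:,:2];c=P.mean(0)
print("roll",c,"r",np.hypot(*(P-c).T),"ang",np.degrees(np.arctan2(*(P-c).T[::-1]))%90)
e=np.r_[c,.1853]-v["p"];print("offset tool frame mm",Rt.T@e*1000)
W=bydepth("wrist",v["d"],o)
m=(W[...,2]>.178)&(W[...,2]<.193)&(np.hypot(W[...,0]-c[0],W[...,1]-c[1])<.023);m[:, :212]=0;m[:,303:]=0
q=W[m][:,:2].astype(np.float32);print(cv2.minEnclosingCircle(q),m.sum(),np.median(W[m][:,2]))
# rib tops seen now
S=np.array([(543,173),(565,219)])/2.2727+[80,120]
print(plane("wrist",S,.085,o)[:,:2])
print("yaw y",np.degrees(np.arctan2(Rt[1,1],Rt[0,1])))
E
```

```text
roll [0.48308585 0.03643635] r [0.01555911 0.01624522 0.0155233  0.01631496] ang [15.06989557 15.38178657 14.81189379 15.25412125]
offset tool frame mm [  1.15086516   0.08833595 -20.41537232]
((0.4831136167049408, 0.03643621504306793), 0.02305387333035469) 4080 0.1850967179378113
[[0.46917014 0.08198883]
 [0.48313958 0.0940571 ]]
yaw y 103.39462601942719
```

Emit:
jog_arm --pt "-0.2 0.8 0 0 0 0 -1" --pt "-0.2 0.8 0 0 0 0 -1" --pt "-0.06 0.58 0 0 0 0 -1" --pt "0 0 0 0 0 -0.135 -1" --pt "0 0 0 0 0 -0.135 -1" --pt "0 0 0 0 0 -0.135 -1" --pt "0 0 0 0 0 -0.135 -1" --pt "0 0 0 0 0 0 -1"

```text
t: 15.35
tool_pos: [0.4844, 0.0785, 0.1659]
tool_rot: [1.009, -2.974, 0.0]
contact_force: [1.3, -1.0, -1.6]
opening: 0.0404
grip_force: 61.0
```

Emit:
jog_arm --pt "0 0 0 0 0 0 -1"

```text
t: 15.45
tool_pos: [0.4845, 0.0786, 0.166]
tool_rot: [1.006, -2.975, 0.0]
contact_force: [0.3, 0.4, -2.1]
opening: 0.0409
grip_force: 61.0
```

```bash
cat > e.py <<'E'
from h import *
import sys
o=ctrl.get_obs();Rt=R.from_rotvec(o["tool_rot"]).as_matrix()
x=np.array([.4822,.0805])-.00115*Rt[:2,0]
print(o["t"],o["tool_pos"],"rot yaw",np.degrees(np.arctan2(Rt[1,1],Rt[0,1])),"tilt",Rt[:2,2].round(4),"F",o["contact_force"].round(1),"units",(Rt.T@(np.r_[x,float(sys.argv[1])]-o["tool_pos"])/.02).round(3))
E
python3 e.py 0.14
```

```text
15.45 [0.48448577 0.0786211  0.16598278] rot yaw 127.36351386064618 tilt [-0.0006 -0.0003] F [ 0.3  0.4 -2.1] units [-0.025  0.144  1.299]
```

Emit:
jog_arm --pt "-0.02 0.14 0.3 0 0 0 -1" --pt "0 0 0.7 0 0 0 -1" --pt "0 0 0.4 0 0 0 -1" --pt "0 0 0 0 0 0 -1"

```text
t: 15.85
tool_pos: [0.4816, 0.0814, 0.1356]
tool_rot: [1.008, -2.971, -0.002]
contact_force: [-0.3, -0.4, -0.9]
opening: 0.0403
grip_force: 61.0
```

```bash
python3 e.py 0.115
```

```text
15.85 [0.48161329 0.08136382 0.13557762] rot yaw 127.49717478756965 tilt [-0.0047 -0.0001] F [-0.3 -0.4 -0.9] units [-0.058 -0.055  1.029]
```

Emit:
jog_arm --pt "0 0 0 0 0 0 -1" --pt "0 0 0 0 0 0 -1"

```text
t: 16.05
tool_pos: [0.4836, 0.0814, 0.1386]
tool_rot: [-1.01, 2.974, -0.0]
contact_force: [-0.1, 0.2, -0.8]
opening: 0.0405
grip_force: 61.1
```

```bash
python3 e.py 0.115
```

```text
16.05 [0.48359933 0.08136519 0.13861555] rot yaw 127.5047068654338 tilt [ 0.0005 -0.    ] F [-0.1  0.2 -0.8] units [0.025 0.009 1.181]
```

Emit:
jog_arm --pt "0.02 0 0.3 0 0 0 -1" --pt "0 0 0.3 0 0 0 -1" --pt "0 0 0.25 0 0 0 -1" --pt "0 0 0 0 0 0 -1" --pt "0 0 0 0 0 0 -1"

```text
t: 16.55
tool_pos: [0.4828, 0.0811, 0.121]
tool_rot: [1.01, -2.974, -0.0]
contact_force: [-0.6, -0.6, -1.7]
opening: 0.0408
grip_force: 61.1
```

```bash
python3 e.py 0.105
```

```text
16.55 [0.48281668 0.08114642 0.1209877 ] rot yaw 127.51184642089117 tilt [-0.0006 -0.    ] F [-0.6 -0.6 -1.7] units [-0.014 -0.007  0.799]
```

Nose is in the bore with no contact force. I go on down over the ribs in small steps.

Emit:
jog_arm --pt "0 0 0.15 0 0 0 -1" --pt "0 0 0.15 0 0 0 -1" --pt "0 0 0.1 0 0 0 -1" --pt "0 0 0 0 0 0 -1"

```text
t: 16.95
tool_pos: [0.4827, 0.0812, 0.1128]
tool_rot: [1.01, -2.974, -0.0]
contact_force: [-0.7, 1.1, -1.2]
opening: 0.0406
grip_force: 61.1
```

The roll's underside is at 79 mm, 6 mm below the rib tops, without force, so the slots mesh. Down to the sheet.

Emit:
jog_arm --pt "0 0 0.2 0 0 0 -1" --pt "0 0 0.2 0 0 0 -1" --pt "0 0 0.2 0 0 0 -1" --pt "0 0 0.1 0 0 0 -1" --pt "0 0 0 0 0 0 -1" --grip_force 90

```text
t: 17.45
tool_pos: [0.4826, 0.0811, 0.0987]
tool_rot: [1.01, -2.974, -0.001]
contact_force: [0.1, 0.3, -2.5]
opening: 0.0398
grip_force: 90.6
```

```bash
python3 e.py 0.0986
```

```text
17.45 [0.48261743 0.08113394 0.09869849] rot yaw 127.5113586199843 tilt [-0.0011 -0.    ] F [ 0.1  0.3 -2.5] units [-0.022 -0.012  0.005]
```

Emit:
jog_arm --pt "0 0 0.1 0 0 0 -1" --pt "0 0 0.1 0 0 0 -1" --pt "0 0 0.1 0 0 0 -1" --pt "0 0 0.1 0 0 0 -1" --pt "0 0 0 0 0 0 -1"

```text
t: 17.95
tool_pos: [0.4832, 0.0812, 0.0917]
tool_rot: [-1.01, 2.974, -0.0]
contact_force: [-1.9, 0.0, 2.7]
opening: 0.0395
grip_force: 91.1
```

Emit:
jog_arm --pt "0 0 0.05 0 0 0 -1" --pt "0 0 0.05 0 0 0 -1" --pt "0 0 0.05 0 0 0 -1" --pt "0 0 0 0 0 0 -1"

```text
t: 18.35
tool_pos: [0.4832, 0.0811, 0.0888]
tool_rot: [-1.01, 2.974, -0.0]
contact_force: [-2.3, -0.5, 7.0]
opening: 0.0395
grip_force: 91.4
```

Emit:
jog_arm --pt "0 0 0.05 0 0 0 -1" --pt "0 0 0.05 0 0 0 -1" --pt "0 0 0 0 0 0 -1" --pt "0 0 0 0 0 0 -1"

```text
t: 18.75
tool_pos: [0.4833, 0.0811, 0.0871]
tool_rot: [-1.01, 2.975, -0.0]
contact_force: [-3.0, -1.1, 7.1]
opening: 0.0398
grip_force: 91.5
```

Emit:
jog_arm --pt "0 0 0.05 0 0 0 -1" --pt "0 0 0.03 0 0 0 -1" --pt "0 0 0 0 0 0 -1" --pt "0 0 0 0 0 0 -1"

```text
t: 19.15
tool_pos: [0.4833, 0.0812, 0.0858]
tool_rot: [-1.01, 2.974, -0.0]
contact_force: [-3.7, -1.5, 8.2]
opening: 0.0398
grip_force: 91.6
```

Emit:
jog_arm --pt "0 0 0.06 0 0 0 -1" --pt "0 0 0.04 0 0 0 -1" --pt "0 0 0 0 0 0 -1" --pt "0 0 0 0 0 0 -1"

```text
t: 19.55
tool_pos: [0.4833, 0.0812, 0.084]
tool_rot: [-1.01, 2.975, -0.0]
contact_force: [-5.2, -0.5, 10.5]
opening: 0.0397
grip_force: 91.7
```

Emit:
jog_arm --pt "0 0 0.06 0 0 0 -1" --pt "0 0 0.04 0 0 0 -1" --pt "0 0 0 0 0 0 -1" --pt "0 0 0 0 0 0 -1"

```text
t: 19.95
tool_pos: [0.4834, 0.0812, 0.0827]
tool_rot: [1.01, -2.975, 0.0]
contact_force: [-7.0, -0.0, 14.0]
opening: 0.0396
grip_force: 92.3
```

```bash
python3 - <<'E'
from h import *
o=ctrl.get_obs();print(o["tool_pos"],o["contact_force"])
a,d=ctrl.get_image("wrist");np.savez("w8.npz",a=a,d=d,p=o["tool_pos"],r=o["tool_rot"])
W=bydepth("wrist",d,o)
r=np.hypot(W[...,0]-.4822,W[...,1]-.0805)
for n,lo,hi,z0,z1 in(("collar",.017,.0205,.095,.125),("paper",.024,.030,.065,.09),("foot",.040,.048,-.01,.03),("sheet",.036,.043,.045,.064)):
    m=(r>lo)&(r<hi)&(W[...,2]>z0)&(W[...,2]<z1);print(n,m.sum(),np.percentile(W[m][:,2],[10,50,90]).round(4) if m.sum() else "")
t,e=ctrl.get_image("top");W=bydepth("top",e);r=np.hypot(W[...,0]-.482,W[...,1]-.08)
m=(r<.036)&(r>.02)&(W[...,2]>.03)&(W[...,2]<.1);print(m.sum(),W[m][:,2].mean() if m.sum() else "")
s,e=ctrl.get_image("scene");cv2.imwrite("pics/f.png",np.hstack([cv2.resize(s[165:245,180:280],(400,320)),cv2.resize(a,(400,320))])[:,:,::-1])
E
```

```text
[0.48340069 0.0811856  0.08270636] [-6.99182088 -0.02973215 14.00302547]
collar 2358 [0.1008 0.1032 0.1132]
paper 1643 [0.0725 0.0732 0.074 ]
foot 1773 [0.0124 0.0138 0.0152]
sheet 866 [0.0483 0.0492 0.0501]
0
```

View pics/f.png

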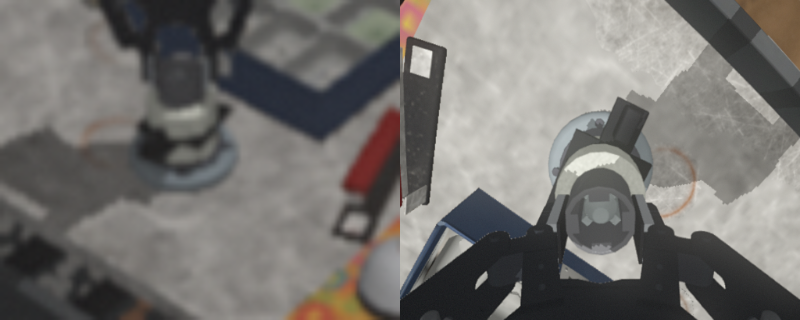

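The roll is down flat on the sheet, with the spindle's nose visible in the bore at (600,213) in the right half. I check heights against the earlier unloaded view for a depth bias.

```bash
python3 - <<'E'
from h import *
for f in("w5","w7","w8"):
    v=np.load(f+".npz");o=dict(tool_pos=v["p"],tool_rot=v["r"]);W=bydepth("wrist",v["d"],o);r=np.hypot(W[...,0]-.4822,W[...,1]-.0805);dark=v["a"].max(2)<75
    for n,lo,hi,z0,z1,k in(("foot",.040,.048,.005,.03,~dark),("sheet",.022,.043,.043,.075,dark),("table",.055,.08,-.015,.012,~dark)):
        m=(r>lo)&(r<hi)&(W[...,2]>z0)&(W[...,2]<z1)&k;print(f,n,m.sum(),np.percentile(W[m][:,2],[25,50,75]).round(4) if m.sum() else "")
E
```

```text
w5 foot 832 [0.0133 0.014  0.0147]
w5 sheet 2295 [0.0609 0.0614 0.0618]
w5 table 4596 [-0.0004  0.0002  0.0007]
w7 foot 661 [0.0132 0.0139 0.0146]
w7 sheet 1899 [0.0608 0.0612 0.0617]
w7 table 6192 [-0.0004  0.0002  0.0007]
w8 foot 1773 [0.0132 0.0138 0.0145]
w8 sheet 825 [0.0489 0.0494 0.0501]
w8 table 12335 [-0.0005  0.      0.0005]
```

Emit:
jog_arm --pt "0.03 0.02 0.08 0 0 0 -1" --pt "0 0 0.08 0 0 0 -1" --pt "0 0 0 0 0 0 -1" --pt "0 0 0 0 0 0 -1"

```text
t: 20.5
tool_pos: [0.4836, 0.0812, 0.0825]
tool_rot: [-1.01, 2.974, -0.0]
contact_force: [-14.5, -1.2, 28.8]
opening: 0.0396
grip_force: 93.8
```

Emit:
jog_arm --pt "0 0 0.1 0 0 0 -1" --pt "0 0 0 0 0 0 -1" --pt "0 0 0 0 0 0 -1"

```text
t: 20.8
tool_pos: [0.4838, 0.0813, 0.0824]
tool_rot: [-1.011, 2.975, -0.0]
contact_force: [-19.1, -2.1, 39.2]
opening: 0.0398
grip_force: 94.9
```

```bash
python3 - <<'E'
from h import *
o=ctrl.get_obs();print(o["t"],o["tool_pos"],o["contact_force"],o["grip_force"])
a,d=ctrl.get_image("wrist");W=bydepth("wrist",d,o);r=np.hypot(W[...,0]-.4822,W[...,1]-.0805);dark=a.max(2)<75
m=(r>.022)&(r<.043)&(W[...,2]>.043)&(W[...,2]<.06)&dark;print(np.percentile(W[m][:,2],[25,50,75]))
m=(r>.024)&(r<.030)&(W[...,2]>.065)&(W[...,2]<.09);print(np.median(W[m][:,2]))
E
```

```text
20.8 [0.48382159 0.08125968 0.08241495] [-19.12071952  -2.12184889  39.20812474] 94.92230784147978
[0.0487154  0.04914981 0.04961732]
0.07313950292574609
```

The plate is at its hard stop: the force rises while the height no longer changes. I ease the push off a little and hand in.

Emit:
jog_arm --pt "0 0 -0.1 0 0 0 -1" --pt "0 0 0 0 0 0 -1" --pt "0 0 0 0 0 0 -1" --pt "0 0 0 0 0 0 -1"

```text
t: 21.25
tool_pos: [0.4836, 0.0812, 0.0826]
tool_rot: [-1.01, 2.974, -0.0]
contact_force: [-13.8, -1.1, 29.1]
opening: 0.0397
grip_force: 93.7
```

```bash
python3 - <<'E'
from station import ctrl
o=ctrl.get_obs();print(o["t"],o["tool_pos"],o["contact_force"])
if o["contact_force"][2]>18: print(ctrl.finish_job())
E
```

```text
21.25 [0.48364431 0.08122997 0.08256809] [-13.82839239  -1.09094378  29.09534247]
the job is handed in; nothing more can be done
None
```

Handed in at about 21 s: the sheet lies on the first roll, the loose roll is meshed and down on it, and the gripper still holds the stack at the spring plate's stop with about 29 N; the jars and tape roll were never approached, but I viewed 11 pictures, one over the limit of 10.

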